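# Set a wiper blade to its stop and lay the straightedge along it

## Robot

A 6-joint arm with a two-finger parallel gripper is mounted at the origin on the work surface. World frame = base frame: x ahead of the robot, y to its left, z up, the work surface at z = 0. Lengths are in mm, angles in rad, forces in N, time in s.
With the tool pointing down it reaches from about 300 to 775 mm from the base axis. Payload 14.6 kg.
Tool frame: the origin (TCP) lies between the finger pads; the fingertips stand 19 mm ahead of it and the grasp point (between the pads) is the TCP; z points along the fingers, y is the line along which they close (so a half turn about z gives the same grasp; the last joint's range is limited). The gripper opens to 94 mm and grips with 3 to 60 N. Pads are 16 mm wide; open, the fingers measure 119 mm over their backs; the gripper's body (75 mm by 177 mm) begins 78 mm behind the grasp point.
Start: joints at [1.248, 0.3, 1.521, -0, 1.321, -0.067], TCP at [139.159, 532.094, 224.446] pointing down, gripper open.
Joint ranges: [-3.03, 3.03], [-0.79, 2.21], [0.23, 2.52], [-1.04, 4.18], [0, 3.07], [-2.55, 2.55]. Speed limits (rad/s): [2.22, 2.22, 2.57, 3.14, 3.14, 3.14].

## Interface

Orientations are given as [roll, pitch, yaw] about the fixed x, y, z axes, in that order (R = Rz(yaw) Ry(pitch) Rx(roll)).
In Python, from cell import monitor, imaging, job, find_in, trace gives the robot as it stands. The module is installed in compiled form; this text tells all that it offers.
- The arm moves only by the tool arm_command, never from a script. Its argument "steps" is a list of rows, each a list of 5 numbers: the opening, from 0 (shut) to 1 (fully open), then the shift along the tool's x, y, z in mm, then the turn about the tool's z in degrees. In form: [[gripper, dx, dy, dz, turn], ...]. A call has 1 to 20 rows; each row is the pose to reach, as a shift and turn from the pose commanded when the call began, along the tool's axes at that moment; what a row does not reach only later rows make up. A row lasts 1/8 s, in which the tool goes at most 62.5 mm and 10.7 degrees, less where a joint would pass 70% of its speed; a pose out of reach is approached as far as the arm can. A call with a gripper value outside its range is refused whole. The fingers move at their own pace and stop on an object; "force" is the grip in N (left out, the last holds). Time passes only in rows, so rows that repeat a pose let the fingers close. It gives the time, the measured TCP pose, the force, the opening and the grip force at its end, in the units of the state.
- monitor.read_state(): the state, without advancing time (a new reading comes with each control period).
- imaging.camera(name): name is "scene" or "top" or "wrist"; returns a dict with "img" (400x640x3 uint8, red, green, blue), "mtx" (3x3 intrinsics, pixels), "view" (4x4, takes a point from world to camera coordinates). Camera axes: x right, y down, z forward; pixel columns grow to the right and rows downward; lengths in mm; the calibration is good to about 2 mm. A picture is of the moment at which its call begins. There is no depth.
- job.sign_off(): hands the job in; it is judged then, once.
Trained networks look in a picture, given as the dict that the camera call returned (one of the last four; its "shot" number tells which), for a name from the list of things; names that differ only in an ending like _2 or _b are one class to them, and where a whole thing is asked for, a point or a joint stands for the part that bears it (a point fixed in the world has none). Each returns a list of dicts, best first, with "p" (0 to 1); they miss things now and then, are a little off and sometimes report something else, mostly with a low value. They report only what shows in the picture. A call takes as long as a camera call. They do not tell look-alikes from the thing itself.
- find_in(picture, target): "rect" ([centre column, centre row, width, height] in pixels, round what is visible of it).
- trace(picture, target): "region" (400x640 bool, what is visible of it) and "rect" ([centre column, centre row, width, height] in pixels, round what is visible of it).
The state is a dict: "clock": time; "joints": joint angles; "qd": joint speeds; "effort": joint torques, N m; "eef_pos": TCP position; "eef_rot": TCP orientation; "wrist_force": force on the tool from outside, world axes, zero at the start; "moment": the same for the moment, N m; "finger_gap": finger opening in mm; "finger_force": force on a finger pad.
Only numpy, scipy, OpenCV 4.12 (cv2) and the standard library are available. Lean on these libraries where they do the work, as an engineer would, in place of code of your own. Each camera call takes 0.05 s, during which the arm holds its last target. There are 200 camera calls.

## Task

The printer cartridge's wiper blade is swung open on its pin in the checking jig. First push its free end round until the blade is fully home against the stop block, then pick up the straightedge by its grip and lay it flat on the jig plate, beside the middle of the blade and flush along the blade's long edge on the side away from the stop, so that the blade can be checked for straightness. Leave both like that, let go, and do not disturb the other things on the desk.

Things in the scene. Friction and masses are not known exactly. Their poses are not given: they have to be found in the camera images.
- blade (a joint): angle of the wiper blade about its upright pin: 0 = against the stop, up to 1.0 = free end swung away from the stop (clockwise seen from above opens, anticlockwise closes). Light friction (about 1 N at the free end), no spring: it stays where it is left. The stop holds it at 0.
- pivot (a point): axis of the fixed pin, at half the blade's height (18 mm above the desk); the pin stands to 29 mm. Axes are the jig's and do not turn with the blade: z up; the closed blade runs from here along -y; the free end opens towards -x, closes towards +x.
- blade_mid (a point): centre of the wiper blade, a straight steel strip 18 mm wide, 200 mm long, 12 mm high on the plate (top 24 mm above the desk; open, its end may overhang the plate). Axes turn with it: y along it from free end to pin (pin at +88 mm); x across, to the stop side with its narrow rubber lip. The straightedge goes against the -x long edge, 9 mm from here.
- blade_end (a point): middle of the free end face of the blade, half-way up, 188 mm from the pin; same axes as blade_mid
- straightedge_center (a point): centre (half-way up, 23 mm above its underside) of the loose straightedge: a steel bar 22 mm wide (x), 170 mm long (y), 16 mm high, with a black upright grip rail 14 mm wide (x), 70 mm long (y) and 30 mm high standing on its middle, total height 46 mm. It starts flat on the desk beside the jig; about 0.4 kg. Both long faces are alike.
- toner_bottle: bystander: white toner bottle, 72 mm across, 160 mm tall; origin at the middle of its base
- drum: bystander: green printer drum lying on the desk, about 260 mm long (y), 28 mm thick; origin under its middle
- mug: bystander: white mug, 80 mm across, 90 mm tall; origin at the middle of its base
- screwdriver: bystander: screwdriver lying on the desk
- jig: grey metal plate fixed to the desk, 150 mm (x) by 250 mm (y), top 12 mm above the desk; origin at desk level, 5 mm to +x of the plate's middle; same axes as pivot
- stop (a point): top centre of the stop block on the plate, 20 x 26 mm, 26 mm above the desk, on the +x side of the closed blade near its free end; same axes as pivot
There are look-alikes about, which are no part of the job. Of the things that look like the part that bears straightedge_center, the largest one is meant.

How it is judged (in metres and radians):
On the way:
1. the blade is fully home against its stop (value of joint blade below 0.025 rad), for 0.2 s.
At the end, for the whole second after the job is handed in: The blade is within 0.025 rad of its stop; the straightedge lies flat on the plate against the blade's edge on the side away from the stop, within 2.5 mm of touching, parallel within 0.02 rad, its middle within 30 mm of the blade's middle along the blade (value of joint blade below 0.025 rad and x of straightedge_center in the frame of blade_mid between -0.0225 and -0.0175 m and y of straightedge_center in the frame of blade_mid between -0.03 and 0.03 m and angle between the y axis of straightedge_center and the y axis of blade_mid, either way round below 0.02 rad and angle between straightedge_center's own z axis and vertical below 0.03 rad and height (world z) of straightedge_center between 0.032 and 0.038 m).
It fails at once if the toner bottle is moved by more than 20 mm (distance of toner_bottle from where it was at the start of the episode above 0.02 m).
It fails at once if the drum is moved by more than 20 mm (distance of drum from where it was at the start of the episode above 0.02 m).
It fails at once if the mug is moved by more than 20 mm (distance of mug from where it was at the start of the episode above 0.02 m).
It fails at once if the screwdriver is moved by more than 20 mm (distance of screwdriver from where it was at the start of the episode above 0.02 m).
It also fails if it takes over 61 s, if anything falls off the work surface, if the arm or the gripper's body presses on something with over 40 N, if the wrist force passes 120 N, or if a joint passes its speed limit or range.

## Working session

There is one attempt and no reset: what is moved stays moved. The work goes in short steps, Python scripts to look and compute and a tool call to move; the robot and the scene stay as the last step left them, time stands still between calls to the robot, and variables do not carry over. Pictures are saved under pics/ and viewed, at most 10 in all, crops included, and the job is handed in when it is done.

Besides the shell and the picture viewer there is one more tool, called after "Call:" as name(argument=value, ...), one argument or row to a line, values as JSON. arm_command: Moves the arm, as the interface text tells. Its arguments: {"type":"object","properties":{"steps":{"type":"array","items":{"type":"array","items":{"type":"number"}}},"force":{"type":"number"}},"required":["steps"]}

```bash
mkdir -p pics
python3 - <<'E'
from cell import monitor, imaging, job, find_in, trace
import cv2,numpy as np
print(monitor.read_state())
for n in ["top","scene"]:
    p=imaging.camera(n); cv2.imwrite(f"pics/{n}0.png",p["img"][:,:,::-1])
    print(n,p["mtx"].tolist(),np.round(p["view"],4).tolist())
    for t in ["blade_mid","straightedge_center","jig","stop","pivot","toner_bottle","drum","mug","screwdriver"]:
        try:print(t,[(np.round(d["rect"]).tolist(),round(d["p"],2)) for d in find_in(p,t)])
        except Exception as e:print(t,e)
E
```

```text
{'clock': 0.0, 'joints': array([ 1.24840369e+00,  3.00490719e-01,  1.52157120e+00,  1.05971341e-05,
        1.32070012e+00, -6.65796802e-02]), 'qd': array([-4.55268812e-04,  1.26179740e-04, -6.30019246e-04, -4.94856925e-04,
       -6.37887845e-05,  2.19578806e-03]), 'effort': array([-1.13074275e-03, -5.31805408e+01, -3.52740884e+01,  7.08012516e-02,
        2.43549328e-02, -8.16635634e-05]), 'eef_pos': array([139.08184981, 531.8792775 , 223.87973631]), 'eef_rot': array([-3.14042654e+00, -8.80412140e-05,  2.88577702e+00]), 'wrist_force': array([ 0.5958691 , -0.56257708, -0.24625747]), 'moment': array([ 0.05615319, -0.01273202,  0.06787765]), 'finger_force': 0.0, 'finger_gap': 94.1778323218423}
top [[456.1701807241399, 0.0, 315.4364159396777], [0.0, 456.1701807241399, 192.98034448373312], [0.0, 0.0, 1.0]] [[0.0191, -0.9996, 0.0215, -19.6054], [-0.9932, -0.0214, -0.1141, 598.5195], [0.1145, -0.0192, -0.9932, 1164.1204], [0.0, 0.0, 0.0, 1.0]]
blade_mid [([359.0, 209.0, 49.0, 61.0], 0.79)]
straightedge_center [([246.0, 253.0, 37.0, 32.0], 0.68), ([191.0, 186.0, 43.0, 23.0], 0.63)]
jig [([
[... 441 characters left out ...]
 397.8341], [0.5216, 0.4731, -0.71, -276.4389], [-0.5182, -0.4854, -0.7041, 1399.3258], [0.0, 0.0, 0.0, 1.0]]
blade_mid [([301.0, 191.0, 13.0, 47.0], 0.74)]
straightedge_center [([374.0, 246.0, 41.0, 54.0], 0.85), ([421.0, 292.0, 54.0, 24.0], 0.83), ([404.0, 222.0, 16.0, 34.0], 0.72), ([289.0, 197.0, 91.0, 64.0], 0.5)]
jig [([288.0, 195.0, 92.0, 65.0], 0.93), ([301.0, 190.0, 15.0, 48.0], 0.62)]
stop [([289.0, 197.0, 93.0, 63.0], 0.75)]
pivot [([289.0, 195.0, 91.0, 66.0], 0.67)]
toner_bottle [([497.0, 264.0, 43.0, 60.0], 0.84)]
drum [([328.0, 298.0, 87.0, 65.0], 0.77)]
mug [([231.0, 220.0, 35.0, 45.0], 0.68)]
screwdriver [([498.0, 263.0, 42.0, 60.0], 0.69), ([262.0, 137.0, 28.0, 30.0], 0.64)]
```

Run:
```python
import cv2
a=cv2.imread("pics/top0.png")[80:330,80:560]; cv2.imwrite("pics/top0c.png",cv2.resize(a,None,fx=1.66,fy=1.66,interpolation=3))
a=cv2.imread("pics/scene0.png")[110:340,180:540]; cv2.imwrite("pics/scene0c.png",cv2.resize(a,None,fx=2.2,fy=2.2,interpolation=3))
```

```text
(no output)
```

View pics/top0c.png

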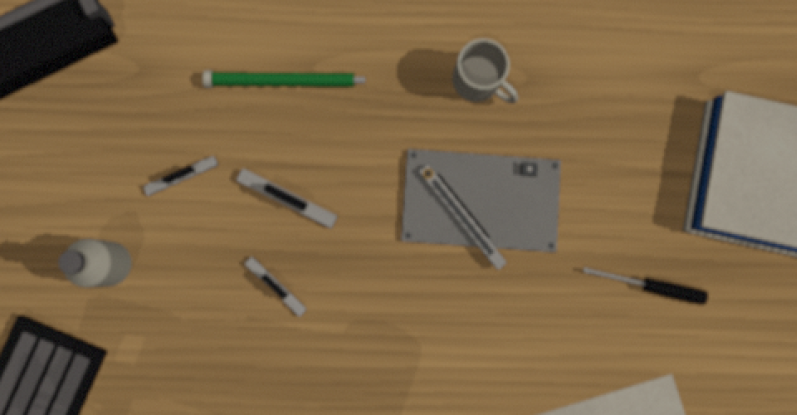

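View pics/scene0c.png

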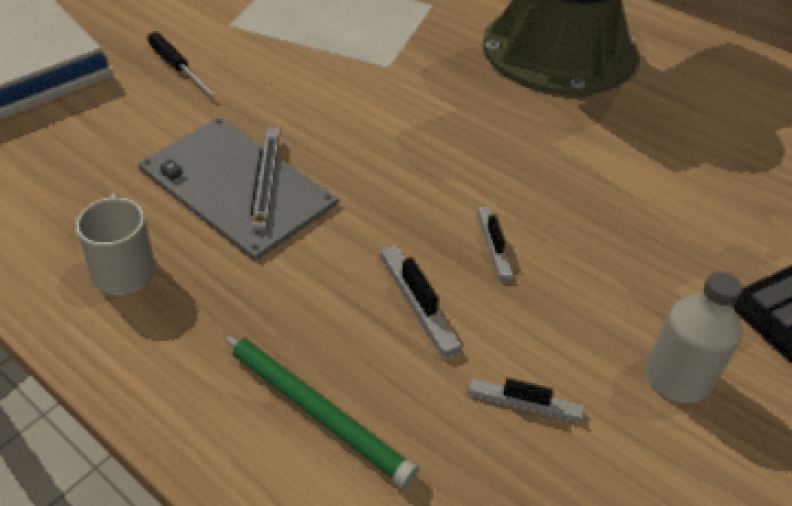

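The top view shows three straightedge-like bars at full pixels (252,199), (188,185) and (244,252). The one at (252,199) is the largest, so I choose it. The blade's pin is at about (338,184), its free end at (381,239) and the stop at (396,181).

```bash
cat > h.py <<'E'
from cell import monitor, imaging, job, find_in, trace
import cv2,numpy as np
def bp(p,uv,h):
    V=p["view"];R=V[:3,:3];t=V[:3,3]; c=-R.T@t
    uv=np.atleast_2d(np.asarray(uv,float)); d=np.c_[uv,np.ones(len(uv))]@np.linalg.inv(p["mtx"]).T@R
    return (c+d*((h-c[2])/d[:,2])[:,None])[:,:2]
def proj(p,X):
    q=np.atleast_2d(X)@p["view"][:3,:3].T+p["view"][:3,3]; q=q@p["mtx"].T
    return q[:,:2]/q[:,2:]
def rect(p,reg,h):
    "min area rect in world plane h: centre, long, short, angle of long axis (deg)"
    cs,_=cv2.findContours(reg.astype(np.uint8),0,1); c=max(cs,key=cv2.contourArea)[:,0]
    b=cv2.boxPoints(cv2.minAreaRect(bp(p,c,h).astype(np.float32)))
    e=[b[1]-b[0],b[2]-b[1]]; e.sort(key=np.linalg.norm); l=e[1]
    return np.round(b.mean(0),1),np.round(np.linalg.norm(l),1),np.round(np.linalg.norm(e[0]),1),np.round(np.degrees(np.arctan2(l[1],l[0]))%180,2)
def save(p,name,crop=None,s=1):
    a=p["img"][:,:,::-1]
    if crop: a=a[crop[2]:crop[3],crop[0]:crop[1]]
    cv2.imwrite("pics/"+name,cv2.resize(a,None,fx=s,fy=s,interpolation=3))
E
python3 - <<'E'
from h import *
p=imaging.camera("top")
for t,h in [("straightedge_center",16),("blade_mid",24),("jig",12),("toner_bottle",80),("mug",90)]:
    for d in trace(p,t): print(t,round(d["p"],2),np.round(d["rect"]),*rect(p,d["region"],h))
print(bp(p,[[338,184],[381,239]],24),bp(p,[[396,181]],26))
w=imaging.camera("wrist"); print(np.round(w["view"],3).tolist(),w["mtx"].tolist())
save(p,"se.png",(150,300,150,280),5)
E
```

```text
straightedge_center 0.96 [253. 199.  61.  37.] [582.3 160. ] 171.8 25.1 64.06
straightedge_center 0.7 [245. 252.  37.  37.] [443.5 173.2] 121.1 20.2 48.0
straightedge_center 0.61 [192. 183.  41.  23.] [615.7 330.1] 117.3 19.6 115.56
blade_mid 0.68 [361. 211.  51.  64.] [ 557.7 -123.7] 198.7 25.4 39.45
jig 0.89 [369. 205. 100.  73.] [ 570.9 -153.1] 250.2 184.9 87.01
toner_bottle 0.89 [140. 239.  42.  32.] [473.1 433.5] 103.7 71.5 91.07
mug 0.78 [373. 124.  41.  40.] [ 778.8 -147.4] 99.3 97.1 0.55
[[ 625.32870122  -67.20633826]
 [ 481.98425598 -182.30126005]] [[ 636.51787463 -221.66153176]]
[[0.253, 0.968, -0.0, -548.77], [0.941, -0.246, 0.231, -24.335], [0.223, -0.059, -0.973, 389.144], [0.0, 0.0, 0.0, 1.0]] [[321.6909430972949, 0.0, 323.36833185707604], [0.0, 321.6909430972949, 205.2617923961543], [0.0, 0.0, 1.0]]
```

View pics/se.png

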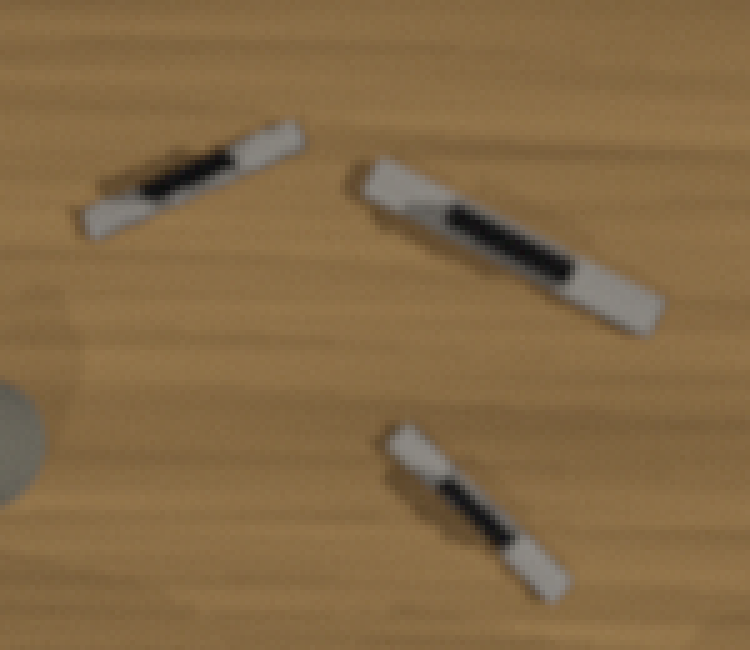

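Chosen: the bar at (252,199), 172 mm long, at world (582,160) with its long axis at 64°. The others are about 120 mm long. I'll move over the jig with the fingers shut and turn to the jig's axes.

Call:
arm_command(
  steps=[
    [0,-480,-550,20,78],
    [0,-480,-550,20,78],
    [0,-480,-550,20,78],
    [0,-480,-550,20,78],
    [0,-480,-550,20,78],
    [0,-480,-550,20,78],
    [0,-480,-550,20,78],
    [0,-480,-550,20,78],
    [0,-480,-550,20,78],
    [0,-480,-550,20,78],
    [0,-480,-550,20,78],
    [0,-480,-550,20,78],
    [0,-480,-550,20,78],
    [0,-480,-550,20,78],
    [0,-480,-550,20,78],
    [0,-480,-550,20,78],
    [0,-480,-550,20,78],
    [0,-480,-550,20,78],
  ],
  force=40,
)

```text
clock: 3.6
eef_pos: [464.4, -121.3, 204.5]
eef_rot: [3.141, 0.0, 1.525]
wrist_force: [0.5, -0.5, -0.4]
finger_gap: 0.4
finger_force: 0.0
```

```bash
cat >> h.py <<'E'
def shift(x,y,z,yaw=None):
    s=monitor.read_state(); P=s["eef_pos"]; a=s["eef_rot"][2]
    d=np.array([x,y,z])-P
    c,n=np.cos(a),np.sin(a)
    return np.round([d[0]*c+d[1]*n, d[0]*n-d[1]*c, -d[2], 0 if yaw is None else (np.degrees(a)-yaw+180)%360-180],1)
def st():
    s=monitor.read_state(); print("t",round(s["clock"],2),np.round(s["eef_pos"],1),np.round(np.degrees(s["eef_rot"]),2),"F",np.round(s["wrist_force"],1),"gap",round(s["finger_gap"],1),"q6",round(s["joints"][5],2))
E
python3 - <<'E'
from h import *
st(); p=imaging.camera("wrist"); save(p,"w1.png")
for t,h in [("blade_mid",24),("jig",12),("straightedge_center",16)]:
    for d in trace(p,t): print(t,round(d["p"],2),np.round(d["rect"]),*rect(p,d["region"],h))
E
```

```text
t 3.6 [ 464.4 -121.3  204.5] [179.99   0.    87.36] F [ 0.5 -0.5 -0.4] gap 0.4 q6 -0.29
blade_mid 0.63 [417. 183. 149. 130.] [ 560.  -121.8] 192.7 26.2 39.66
jig 0.95 [428. 201. 168. 195.] [ 573.9 -143.6] 226.8 173.0 87.0
```

View pics/w1.png

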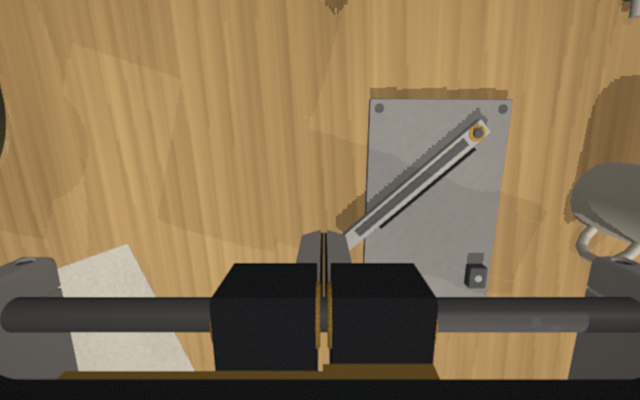

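In the wrist view the pin is at (479,132), the blade runs down to the free end at about (350,243), and the stop is at (476,275).

Run:
```python
from h import *
p=imaging.camera("wrist")
P=bp(p,[479,132],29)[0]; S=bp(p,[476,270],26)[0]; print(P,S,bp(p,[350,243],24), bp(p,[[370,99],[511,99]],12))
for ang in [-141,-93]:
  a=np.radians(ang); u=np.array([np.cos(a),np.sin(a)]); n=np.array([u[1],-u[0]])  # -x side
  for off in [45,22]:
    X=P+165*u+off*n; print(ang,off,X,shift(*X,36,87))
print(shift(464.4,-121.3,36))
```

```text
[625.06343815 -66.56858559] [ 633.12387345 -219.77205644] [[ 491.37027743 -181.57505378]] [[517.32611812 -28.168857  ]
 [664.15540831 -34.96048207]]
-141 45 [ 468.51493691 -135.43488185] [-13.8   4.8 168.4   0.3]
-141 22 [ 482.9893059  -153.30923896] [-31.   20.1 168.4   0.3]
-93 45 [ 571.4896763  -228.98734079] [-102.4  112.   168.4    0.3]
-93 22 [ 594.4581556  -230.19106779] [-102.6  135.   168.4    0.3]
[  0.2   0.  168.4   0. ]
```

Call:
arm_command(
  steps=[
    [0,-8,0,60,0],
    [0,-14,0,120,0],
    [0,-14,0,169,0],
    [0,-14,0,169,0],
    [0,-31,20,169,0],
    [0,-44,31,169,0],
    [0,-57,43,169,0],
    [0,-68,56,169,0],
    [0,-79,70,169,0],
    [0,-86,85,169,0],
    [0,-92,98,169,0],
    [0,-96,108,169,0],
    [0,-99,116,169,0],
    [0,-100,122,169,0],
    [0,-101,126,169,0],
    [0,-102,130,169,0],
    [0,-102,130,169,0],
  ],
)

```text
clock: 5.98
eef_pos: [589.7, -229.4, 35.7]
eef_rot: [3.141, 0.0, 1.525]
wrist_force: [-0.6, -0.2, 2.9]
finger_gap: 0.3
finger_force: 0.8
```

Run:
```python
from h import *
st(); p=imaging.camera("wrist"); save(p,"w2.png")
```

```text
t 5.97 [ 589.7 -229.4   35.7] [1.7998e+02 1.0000e-02 8.7350e+01] F [-0.6 -0.2  2.9] gap 0.3 q6 -0.38
```

View pics/w2.png

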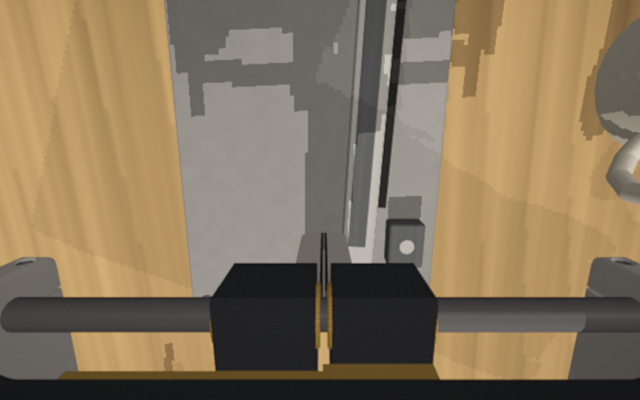

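The blade is nearly home, with its end at about (350,250) and a thin gap left to the stop at (405,240). I'll push on gently.

Call:
arm_command(
  steps=[
    [0,0,2,0,0],
    [0,0,4,0,0],
    [0,0,6,0,0],
    [0,0,6,0,0],
  ],
)

```text
clock: 6.52
eef_pos: [595.6, -229.6, 35.3]
eef_rot: [-3.142, -0.0, 1.524]
wrist_force: [-0.2, -0.8, 1.4]
finger_gap: 0.4
finger_force: 0.5
```

Call:
arm_command(
  steps=[
    [0,0,2,0,0],
    [0,0,4,0,0],
    [0,0,4,0,0],
  ],
)

```text
clock: 6.9
eef_pos: [597.7, -229.8, 35.0]
eef_rot: [-3.136, -0.001, 1.524]
wrist_force: [-15.3, -0.4, 8.1]
finger_gap: 0.6
finger_force: 8.3
```

The blade is against the stop: 15 N reaction. Hold briefly, back off and lift to look.

Call:
arm_command(
  steps=[
    [0,0,0,0,0],
    [0,0,0,0,0],
    [0,0,-5,0,0],
    [0,0,-14,0,0],
    [0,0,-14,-60,0],
    [0,0,-14,-120,0],
    [0,0,0,-160,0],
    [0,0,0,-165,0],
    [0,0,0,-165,0],
  ],
)

```text
clock: 8.02
eef_pos: [599.0, -229.6, 199.6]
eef_rot: [-3.141, -0.0, 1.525]
wrist_force: [0.4, 0.4, -0.2]
finger_gap: 0.8
finger_force: 0.0
```

Run:
```python
from h import *
st(); p=imaging.camera("wrist"); save(p,"w3.png")
for d in trace(p,"blade_mid"): print(round(d["p"],2),np.round(d["rect"]),*rect(p,d["region"],24))
p=imaging.camera("top")
for d in trace(p,"blade_mid"): print(round(d["p"],2),np.round(d["rect"]),*rect(p,d["region"],24))
```

```text
t 8.03 [ 599.  -229.6  199.6] [-1.7995e+02 -2.0000e-02  8.7350e+01] F [ 0.4  0.4 -0.2] gap 0.8 q6 -0.38
0.73 [345. 112.  26. 204.] [ 623.2 -155.4] 198.5 23.4 86.99
0.59 [370. 184.  70.  15.] [ 622.8 -146. ] 184.9 27.0 87.15
```

View pics/w3.png

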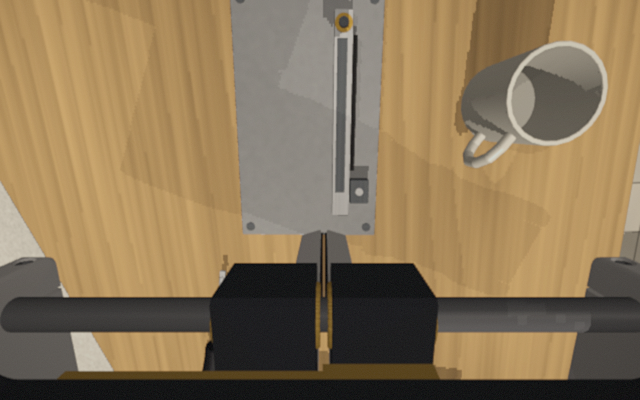

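The blade now lies along the stop: pin (344,21), free end (341,213), stop (359,190). Next I fit its left edge and work out the move to the straightedge.

Run:
```python
from h import *
p=imaging.camera("wrist")
g=cv2.GaussianBlur(cv2.cvtColor(p["img"],cv2.COLOR_RGB2GRAY),(3,3),0).astype(float)
d=trace(p,"blade_mid")[0]; r=d["region"]
rows=[i for i in range(25,205)]; L=[];
for i in rows:
    c=np.where(r[i])[0][0]; seg=np.diff(g[i,c-6:c+7]); k=np.argmax(seg); L.append((c-6+k+0.5,i))
X=bp(p,L,24); k=np.polyfit(X[:,1],X[:,0],1); 
for _ in range(3):
    e=X[:,0]-np.polyval(k,X[:,1]); m=abs(e)<1.5; k=np.polyfit(X[m,1],X[m,0],1)
print("edge yaw",90-np.degrees(np.arctan(k[0])),"x at y=-155:",np.polyval(k,-155),m.sum(),e.std())
print(bp(p,[344,21],29),bp(p,[[341,213]],24))
print(shift(582,160,200,64))
```

```text
edge yaw 86.91354757520585 x at y=-155: 612.1266246761129 178 0.5894517171777284
[[625.2630889  -67.95465104]] [[ 616.51562808 -253.09367802]]
[388.6 -35.3  -0.4  23.3]
```

Call:
arm_command(
  steps=[
    [1,389,-35,0,23],
    [1,389,-35,0,23],
    [1,389,-35,0,23],
    [1,389,-35,0,23],
    [1,389,-35,0,23],
    [1,389,-35,0,23],
    [1,389,-35,0,23],
    [1,389,-35,0,23],
    [1,389,-35,0,23],
    [1,389,-35,0,23],
    [1,389,-35,0,23],
  ],
)

```text
clock: 9.7
eef_pos: [582.8, 159.4, 200.5]
eef_rot: [3.141, -0.0, 1.122]
wrist_force: [0.2, -0.6, 0.1]
finger_gap: 93.8
finger_force: 0.0
```

Run:
```python
from h import *
st(); p=imaging.camera("wrist"); save(p,"w4.png")
for d in trace(p,"straightedge_center"): print(round(d["p"],2),np.round(d["rect"]),*rect(p,d["region"],16))
g=p["img"].astype(int).max(2);
```

```text
t 9.7 [582.8 159.4 200.5] [179.99  -0.    64.27] F [ 0.2 -0.6  0.1] gap 93.8 q6 0.66
0.82 [323. 188.  25. 152.] [582.3 157.6] 170.3 24.0 64.44
0.79 [209. 218.  36.  78.] [453.4 182.6] 96.0 20.6 45.64
0.61 [442. 353.  30.  34.] [627.2 -86.1] 63.5 25.8 83.94
0.59 [284.  36.  95.  73.] [619.5 318.8] 100.4 18.6 114.71
```

View pics/w4.png

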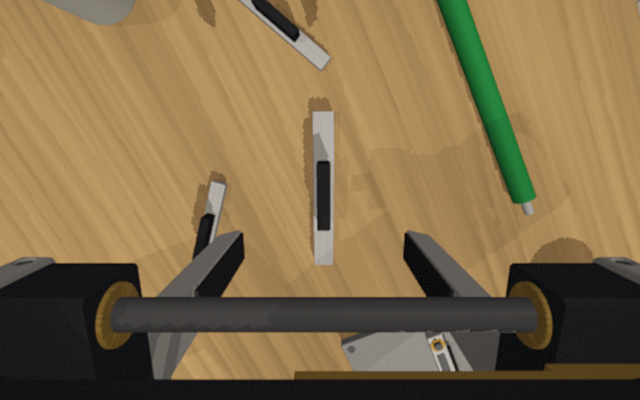

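The wrist view is centred on the largest bar, with its grip at about (323,195) and both fingers clear of the small bar at (212,218). Descend, grip and lift.

Call:
arm_command(
  steps=[
    [1,-1,0,60,0],
    [1,-1,0,115,0],
    [1,-1,0,150,0],
    [1,-1,0,162,0],
    [1,-1,0,162,0],
    [0,-1,0,162,0],
    [0,-1,0,162,0],
    [0,-1,0,162,0],
    [0,-1,0,162,0],
    [0,-1,0,162,0],
    [0,-1,0,162,0],
    [0,-1,0,162,0],
  ],
  force=45,
)

```text
clock: 11.3
eef_pos: [582.1, 159.5, 38.4]
eef_rot: [-3.142, 0.0, 1.123]
wrist_force: [-0.2, -0.3, -0.6]
finger_gap: 27.6
finger_force: 0.0
```

Call:
arm_command(
  steps=[
    [0,0,0,0,0],
    [0,0,0,0,0],
    [0,0,0,0,0],
    [0,0,0,0,0],
    [0,0,0,0,0],
  ],
)

```text
clock: 11.92
eef_pos: [582.2, 159.4, 38.4]
eef_rot: [3.142, 0.0, 1.123]
wrist_force: [1.3, 0.3, -1.8]
finger_gap: 13.9
finger_force: 45.0
```

Run:
```python
from h import *
st(); print(shift(582,159,130), "then")
s=monitor.read_state()
t=np.array([620.6,-155.9])-28*np.array([.9985,-.0539]); print(t,shift(*t,100,86.95))
```

```text
t 11.93 [582.2 159.4  38.4] [180.     0.    64.34] F [ 1.3  0.3 -1.8] gap 13.9 q6 0.65
[ -0.5   0.1 -91.6   0. ] then
[ 592.642  -154.3908] [-278.3  145.3  -61.6  -22.6]
```

Call:
arm_command(
  steps=[
    [0,0,0,-20,0],
    [0,0,0,-60,0],
    [0,-20,10,-80,-4],
    [0,-60,31,-80,-8],
    [0,-110,57,-80,-14],
    [0,-160,83,-80,-20],
    [0,-210,110,-80,-22.6],
    [0,-250,130,-80,-22.6],
    [0,-278,145,-75,-22.6],
    [0,-278,145,-65,-22.6],
    [0,-278,145,-50,-22.6],
    [0,-278,145,-50,-22.6],
    [0,-278,145,-50,-22.6],
  ],
)

```text
clock: 13.55
eef_pos: [592.7, -153.2, 88.8]
eef_rot: [3.141, 0.0, 1.518]
wrist_force: [0.3, -0.5, -5.6]
finger_gap: 13.8
finger_force: 45.0
```

Run:
```python
from h import *
st(); p=imaging.camera("wrist"); save(p,"w5.png")
for n,h in (("straightedge_center",66),("blade_mid",24)):
  for d in trace(p,n): print(n,round(d["p"],2),np.round(d["rect"]),*rect(p,d["region"],h))
```

```text
t 13.55 [ 592.7 -153.2   88.8] [179.99   0.    87.  ] F [ 0.3 -0.5 -5.6] gap 13.8 q6 -0.26
straightedge_center 0.92 [324. 231.  41. 270.] [ 594.  -129.7] 119.6 22.5 86.21
blade_mid 0.82 [368. 171.  37. 186.] [ 624.3 -121.3] 130.0 23.4 87.01
```

View pics/w5.png

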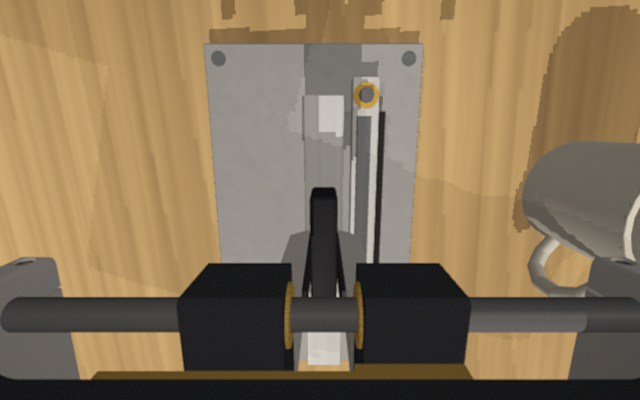

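The bar is held level and parallel, about 8 mm short of the blade's edge (bar at columns 303-345, blade from 351). Lower it to the plate.

Call:
arm_command(
  steps=[
    [0,0,0,15,0],
    [0,0,0,28,0],
    [0,0,0,34,0],
    [0,0,0,37,0],
    [0,0,0,38,0],
    [0,0,0,38,0],
  ],
)

```text
clock: 14.45
eef_pos: [592.6, -154.0, 50.7]
eef_rot: [3.141, 0.0, 1.517]
wrist_force: [-0.2, 1.0, -5.8]
finger_gap: 13.6
finger_force: 45.0
```

Call:
arm_command(
  steps=[
    [0,0,3,0.5,0],
    [0,0,5,0.5,0],
    [0,0,6.5,0.5,0],
    [0,0,7.5,0.5,0],
    [0,0,7.5,0.5,0],
  ],
)

```text
clock: 15.08
eef_pos: [600.1, -154.4, 50.4]
eef_rot: [3.141, 0.0, 1.517]
wrist_force: [-5.3, -0.1, 4.5]
finger_gap: 13.8
finger_force: 45.0
```

Call:
arm_command(
  steps=[
    [0,0,0.7,-0.2,0],
    [0,0,1.4,-0.2,0],
    [0,0,1.4,-0.2,0],
  ],
)

```text
clock: 15.45
eef_pos: [600.8, -154.4, 50.4]
eef_rot: [-3.14, -0.0, 1.517]
wrist_force: [-9.8, 0.4, 7.8]
finger_gap: 13.9
finger_force: 45.0
```

Call:
arm_command(
  steps=[
    [0,0,1,0,0],
    [0,0,1,0,0],
    [0,0,1,0,0],
  ],
)

```text
clock: 15.82
eef_pos: [600.9, -154.4, 50.4]
eef_rot: [-3.138, -0.0, 1.517]
wrist_force: [-17.6, 0.6, 13.3]
finger_gap: 13.3
finger_force: 45.0
```

Run:
```python
from h import *
st(); print(monitor.read_state()["moment"])
p=imaging.camera("wrist"); save(p,"w6.png",(220,460,20,380),1.6)
```

```text
t 15.82 [ 600.9 -154.4   50.4] [-1.7977e+02 -2.0000e-02  8.6940e+01] F [-17.6   0.6  13.3] gap 13.3 q6 -0.26
[0.12880478 3.67521519 0.07598171]
```

View pics/w6.png

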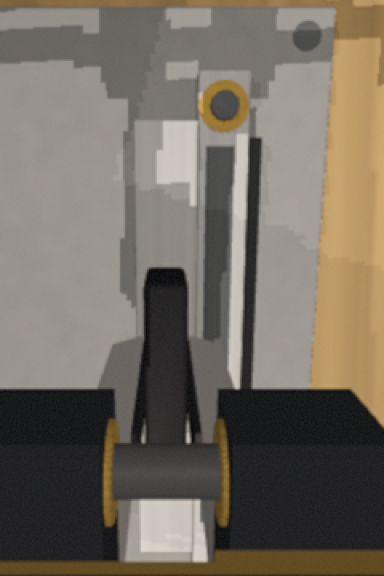

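The bar is touching the blade along its visible length, at crop column 197. I'll ease the load, release and lift.

Call:
arm_command(
  steps=[
    [0,0,-1.5,-0.5,0],
    [0,0,-1.5,-0.5,0],
    [0.35,0,-1.5,-0.5,0],
    [0.35,0,-1.5,-0.5,0],
    [0.35,0,-1.5,-0.5,0],
    [0.35,0,-1.5,-0.5,0],
    [0.35,0,-1.5,-30,0],
    [0.35,0,-1.5,-80,0],
    [0.35,0,-1.5,-140,0],
    [0.35,-60,-1.5,-150,0],
    [0.35,-120,-1.5,-150,0],
    [0.35,-120,-1.5,-150,0],
  ],
)

```text
clock: 17.38
eef_pos: [593.5, -277.8, 199.8]
eef_rot: [-3.141, 0.0, 1.513]
wrist_force: [-0.5, 1.1, -1.0]
finger_gap: 33.2
finger_force: 0.0
```

Run:
```python
from h import *
st(); p=imaging.camera("wrist"); save(p,"w7.png",(180,500,0,260),2.3)
for n,h in (("straightedge_center",28),("blade_mid",24)):
  for d in trace(p,n): print(n,round(d["p"],2),np.round(d["rect"]),*rect(p,d["region"],h))
```

```text
t 17.38 [ 593.5 -277.8  199.8] [-1.7999e+02  2.0000e-02  8.6700e+01] F [-0.5  1.1 -1. ] gap 33.2 q6 -0.44
straightedge_center 0.62 [324.  80.  27. 156.] [ 599.9 -169.1] 143.4 22.2 87.2
```

View pics/w7.png

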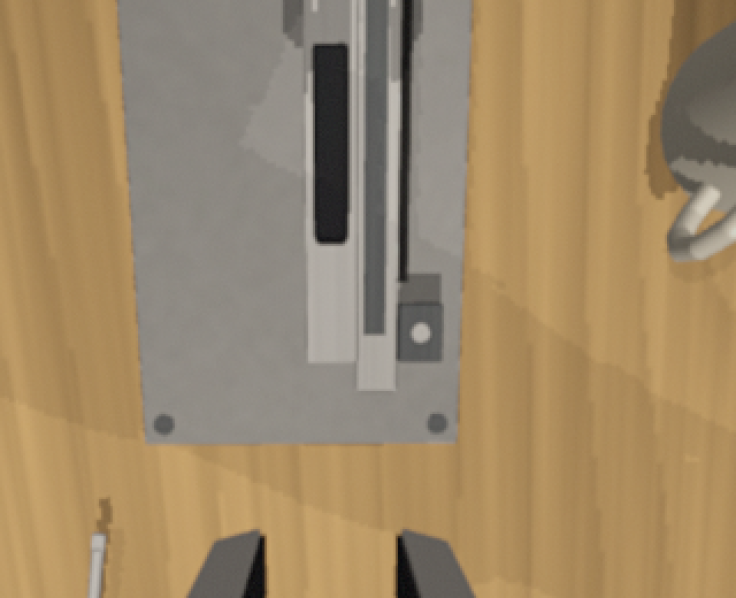

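The bar is flush along the blade (crop column 357), the blade sits against the stop at (420,330), and the bar is centred along the blade to within a few mm. I'm handing the job in.

```bash
python3 -c "
from cell import job
print(job.sign_off())"
```

```text
the job is handed in; nothing more can be done
None
```

I closed the blade onto its stop, laid the straightedge flush along the blade's far edge, let go and handed the job in at about 17 s; the sign-off gave no verdict, but the last picture showed both in place.

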